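# Pop the hatch of the bead case

## Task

Two bead cases stand on the glass bench. With a fingertip, press the violet pad on the violet case's hatch down once, slowly and well in so that the catch trips, and let go so that the hatch pops up; then keep your hand off it and watch for two seconds that it stays open. Do not push the open hatch down again or take hold of it, leave the amber hatch shut, and leave everything else lying where it is.

Things in the scene. Friction and masses are not known exactly. Their poses are not given: they have to be found in the camera images.
- violet_pad (a point): centre of the top of the violet press pad (26 mm along x, 36 mm along y, raised 6 mm), which lies on the hatch near its free front edge, 128 mm from the hinge; moves with the hatch. With the hatch shut it lies about 101 mm above the underside of the case and its axes are those of the case; the pad stays proud of everything round it even when fully pressed.
- amber_pad (a point): centre of the top of the amber press pad (26 mm along x, 36 mm along y, raised 6 mm), which lies on the hatch near its free front edge, 128 mm from the hinge; moves with the hatch. With the hatch shut it lies about 101 mm above the underside of the case and its axes are those of the case; the pad stays proud of everything round it even when fully pressed.
- violet_hatch (a joint): violet hatch angle, rad: 0 shut (within 0.02), negative pressed in (stop -0.10, 13 mm at the pad), positive open (stop 0.60, free edge 85 mm up). Push-push catch: a slow press (up to 30 mm/s) past -0.06 (8 mm at the pad, about 2 N) trips it; let go and it springs up in 1 s (under 3 N) and stays. A shallow press or a fast jab may leave it latched: press again. Pushing it fully in again latches it.
- amber_hatch (a joint): amber hatch angle, rad: 0 shut (within 0.02), negative pressed in (stop -0.10, 13 mm at the pad), positive open (stop 0.60, free edge 85 mm up). Push-push catch: a slow press (up to 30 mm/s) past -0.06 (8 mm at the pad, about 2 N) trips it; let go and it springs up in 1 s (under 3 N) and stays. A shallow press or a fast jab may leave it latched: press again. Pushing it fully in again latches it.
- violet_case: the violet case: fixed grey metal box 170 (x, depth) x 130 (y) x 85 mm high with a violet patch in front; origin at the centre of its underside, z up, x from its front (pad side) towards the hinge at its back. It stands on a plinth 0 to 30 mm high, turned up to 20 degrees; an aluminium hatch 150 x 116 x 6 mm covers its top, standing slightly proud of the rim, hinged along the back.
- amber_case: the amber case: fixed grey metal box 170 (x, depth) x 130 (y) x 85 mm high with a amber patch in front; origin at the centre of its underside, z up, x from its front (pad side) towards the hinge at its back. It stands on a plinth 0 to 30 mm high, turned up to 20 degrees; an aluminium hatch 150 x 116 x 6 mm covers its top, standing slightly proud of the rim, hinged along the back.
- glass_lump: lump of pale violet glass, 28 mm across, 16 mm high, between or near the cases; origin under its centre
- paddle: graphite marvering paddle lying flat, 220 mm long, 22 mm high, wooden grip; origin on the bench at the middle of its length
- marker: violet marker with white cap lying down, 128 mm long, 12 mm thick; origin under it near its middle
- tweezers: steel tweezers lying flat, 155 mm long, 8 mm high; origin under their middle
- dish: white ceramic bowl, 170 mm across, 50 mm high; origin under its centre

How it is judged:
On the way, in this order (a step that is already met when the one before it is completed fails the run):
1. a fingertip presses the violet hatch in far enough to trip its catch (value of joint violet_hatch below -0.04 rad and contact force between the fingers and violet_case above 0.5 N).
2. the violet hatch has popped up and stays open untouched for 1.5 s (value of joint violet_hatch above 0.5 rad and contact force between the fingers and violet_case below 0.1 N), for 1.5 s.
At the end, for the whole second after the job is handed in: The violet hatch stands open past 0.5 rad and at rest, the amber hatch is shut (within 0.03 rad), and every loose thing is within 30 mm of where it began (value of joint violet_hatch above 0.5 rad and velocity of joint violet_hatch between -0.1 and 0.1 rad/s and value of joint amber_hatch between -0.03 and 0.03 rad and distance of each of glass_lump, paddle, marker, tweezers, dish from where it was at the start of the episode below 0.03 m); the robot touches nothing.
It fails at once if the amber hatch is pressed or opened (0.04 rad or more) (value of joint amber_hatch below -0.04 rad or value of joint amber_hatch above 0.04 rad).
It fails at once if the popped hatch is pushed down again (value of joint violet_hatch between 0.15 and 0.55 rad and velocity of joint violet_hatch below -0.3 rad/s and contact force between the fingers and violet_case above 1 N).
It fails at once if the open hatch is pinched or forced (over 8 N) (value of joint violet_hatch above 0.3 rad and contact force between the fingers and violet_case above 8 N).
It fails at once if a loose thing is lifted, carried or knocked more than 30 mm (distance of any of glass_lump, paddle, marker, tweezers, dish from where it was at the start of the episode above 0.03 m).
It also fails if it takes over 32 s, if anything falls off the work surface, if the arm or the gripper's body presses on something with over 40 N, if the wrist force passes 120 N, or if a joint passes its speed limit or range.

## Robot

A 6-joint arm with a two-finger parallel gripper is mounted at the origin on the work surface. World frame = base frame: x ahead of the robot, y to its left, z up, the work surface at z = 0. Lengths are in m, angles in rad, forces in N, time in s.
With the tool pointing down it reaches from about 0.325 to 0.925 m from the base axis. Payload 3.1 kg.
Tool frame: the origin (TCP) lies between the finger pads; the fingertips stand 11 mm ahead of it and the grasp point (between the pads) lies 8 mm behind it; z points along the fingers, y is the direction in which the jaws open and shut (so a half turn about z gives the same grasp; the last joint's range is limited). The gripper opens to 85 mm and grips with 20 to 120 N. Pads are 22 mm wide; open, the fingers measure 114 mm over their backs; the gripper's body (76 mm by 85 mm) begins 54 mm behind the grasp point. The pads swing forward as they close: fully open they stand 13 mm farther back than shut.
Start: joints at [1.146, 0.217, 1.613, -0, 1.311, -0.112], TCP at [0.192, 0.595, 0.242] pointing down, gripper open.
Joint ranges: [-2.75, 2.75], [-0.78, 2.1], [0.31, 2.55], [-1.13, 4.27], [0.13, 2.63], [-2.58, 2.58]. Speed limits (rad/s): [2.79, 2.79, 3.14, 3.14, 3.14, 3.14].

## Interface

Orientations are given as a unit quaternion [x, y, z, w].
In Python, from plant import arm gives the robot as it stands.
- The arm moves only by the tool step_arm, never from a script. Its argument "commands" is a list of rows, each an object with "dp": the shift along the tool's x, y, z in cm, a list of three; "dr": the turn, a rotation vector about the tool's x, y, z in degrees, a list of three; "hand": the opening, from -1 (shut) to 1 (fully open). In form: [{"dp": [dx, dy, dz], "dr": [rx, ry, rz], "hand": hand}, ...]. A call has 1 to 5 rows; each row shifts and turns the commanded pose from where the row before left it, along the tool's axes as they then stand; what a row does not reach is not made up. A row lasts 1/8 s, in which the tool goes at most 62.5 mm and 10.7 degrees, less where a joint would pass 70% of its speed; a pose out of reach is approached as far as the arm can. A call is refused whole if a number of a shift passes 6.25 or a number of a turn 10.7, either way. A call with a gripper value outside its range is refused whole. The fingers move at their own pace and stop on an object; the grip force is fixed at half the most. Time passes only in rows, so rows that do not move let the fingers close. It gives the time, the measured TCP pose, the force and the opening at its end, in the units of the state.
- arm.observe(): the state, without advancing time (a new reading comes with each control period).
- arm.read_camera(name): name is "scene" or "side" or "wrist"; returns a dict with "color" (480x640x3 uint8, red, green, blue), "z_map" (480x640 float32, m along the optical axis (not along the pixel's ray), 0 where there is no reading), "vfov" (degrees; the focal length in pixels is half the picture's height over the tangent of half this angle, whatever the lens; pixels are square), "cx", "cy" (the principal point, pixels), "k1" (the pictures are not rectified: a ray, as slopes to the right and down, at radius r is drawn at 1 + k1 r^2 times it, then the intrinsics apply), "R" (3x3) and "t" (3): a world point X has camera coordinates R X + t. Camera axes: x right, y down, z forward; pixel columns grow to the right and rows downward; lengths in m; the calibration is good to about 2 mm. A picture is of the moment at which its call begins.
- arm.finish_job(): hands the job in, once; it reports no verdict.
The state is a dict: "clock": time; "joints": joint angles; "joint_vel": joint speeds; "effort": joint torques, N m; "tool_pos": TCP position; "ee_rot": TCP orientation; "contact_force": force on the tool from outside, world axes, zero at the start; "wrist_torque": the same for the moment, N m; "grip_width": finger opening in m.
Only numpy, scipy, OpenCV 4.12 (cv2) and the standard library are available. Lean on these libraries where they do the work, as an engineer would, in place of code of your own. Each camera call takes 0.05 s, during which the arm holds its last target.

## Working session

There is one attempt and no reset: what is moved stays moved. The work goes in short steps, Python scripts to look and compute and a tool call to move; the robot and the scene stay as the last step left them, time stands still between calls to the robot, and variables do not carry over. Pictures are saved under pics/ and viewed, and the job is handed in when it is done.

Besides the shell and the picture viewer there is one more tool, called after "Emit:" as a command line: name --argument value ..., lists and objects as JSON in quotes. step_arm: Moves the arm, as the interface text tells. Its arguments: {"type":"object","properties":{"commands":{"type":"array","items":{"type":"object","properties":{"dp":{"type":"array","items":{"type":"number"}},"dr":{"type":"array","items":{"type":"number"}},"hand":{"type":"number"}}}}},"required":["commands"]}

```bash
mkdir -p pics; ls; cat > h.py <<'E'
from plant import arm
import numpy as np, cv2
def grab(name,fn):
    c=arm.read_camera(name); cv2.imwrite(f'pics/{fn}.png',c['color'][:,:,::-1]); np.savez(f'{fn}.npz',**c); return c
def world(c):
    f=240/np.tan(np.radians(float(c['vfov']))/2)
    K=np.array([[f,0,c['cx']],[0,f,c['cy']],[0,0,1]],float)
    v,u=np.mgrid[0:480,0:640].astype(np.float64)
    p=cv2.undistortPointsIter(np.stack([u,v],-1).reshape(-1,1,2),K,np.array([float(c['k1']),0,0,0]),None,None,(3,50,1e-9)).reshape(480,640,2)
    z=c['z_map'].astype(float)
    P=np.dstack([p[...,0]*z,p[...,1]*z,z])
    W=(P-c['t'])@c['R']
    W[z==0]=np.nan
    return W
E
python3 - <<'E'
from h import *
for n in ['scene','side','wrist']: grab(n,n+'0')
print(arm.observe())
E
```

```text
pics
{'clock': 0.15, 'joints': array([ 1.14578804e+00,  2.17588505e-01,  1.61458334e+00,  5.51546478e-06,
        1.31131279e+00, -1.12227084e-01]), 'joint_vel': array([ 0.00077968, -0.00186469, -0.00433607,  0.00049562,  0.00161021,
       -0.00085875]), 'effort': array([ 3.27897133e-04, -3.97447264e+01, -3.04418814e+01, -8.98896155e-05,
        5.77614541e-03,  1.76898249e-05]), 'tool_pos': array([0.19205596, 0.59411712, 0.2412542 ]), 'ee_rot': array([ 1.55754512e-01,  9.87795342e-01, -9.11357987e-04, -2.53633835e-04]), 'contact_force': array([-0.29189408,  0.58152057, -1.07346885]), 'wrist_torque': array([ 0.00235323, -0.01378018,  0.03782315]), 'grip_width': 0.08554269695440438}
```

View pics/scene0.png

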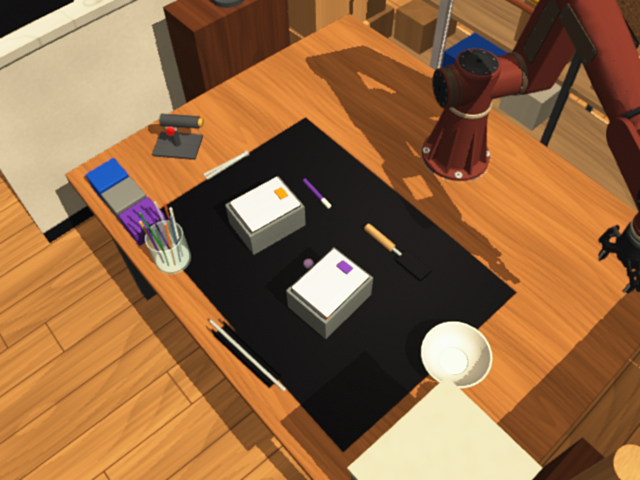

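View pics/side0.png

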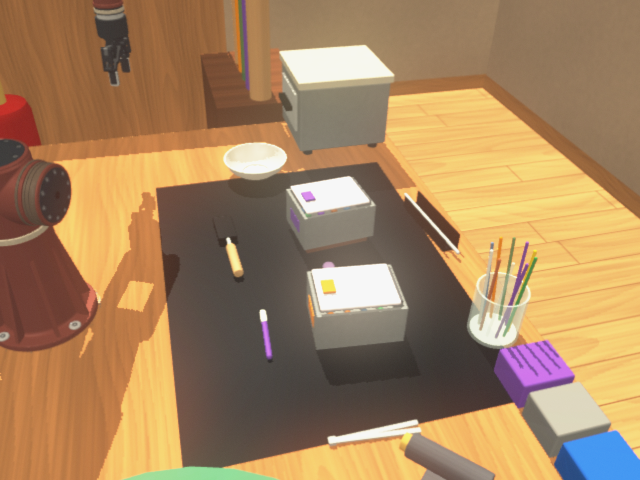

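View pics/wrist0.png

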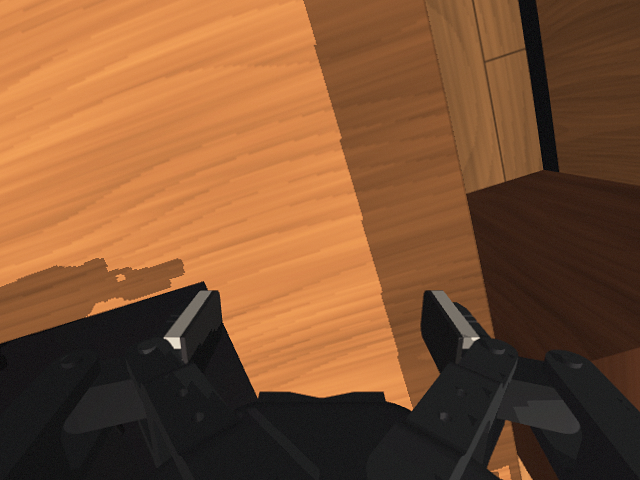

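The scene view shows the violet pad near (345,267) and the amber pad near (281,193). In the side view they are at (308,196) and (328,287). The wrist camera sees only the bench.

```bash
python3 - <<'E'
from h import *
from scipy.spatial.transform import Rotation as R
for n,(u,v) in {'scene0':(345,267),'side0':(308,196)}.items():
    c=np.load(n+'.npz'); W=world(c); hsv=cv2.cvtColor(c['color'],cv2.COLOR_RGB2HSV)
    print(n,'cam',-c['R'].T@c['t'])
    m=(hsv[...,0]>125)&(hsv[...,0]<150)&(hsv[...,1]>110)
    nl,l,st,ce=cv2.connectedComponentsWithStats(m.astype(np.uint8))
    k=l==l[v,u]; P=W[k]; P=P[P[:,2]>np.nanmedian(P[:,2])-.015]
    print(k.sum(),ce[l[v,u]],'median',np.nanmedian(P,0),'mean',P.mean(0), 'minrect',cv2.minAreaRect((P[:,:2]*1000).astype(np.float32)))
    # hatch
    pc=np.nanmedian(P,0)
    d=np.linalg.norm(W[...,:2]-pc[:2],axis=-1)
    h=(d<.2)&(abs(W[...,2]-(pc[2]-.006))<.006)
    nl,l2=cv2.connectedComponents(h.astype(np.uint8)); 
    Q=W[l2==l2[v,u]] if l2[v,u] else W[h]
    print('hatch n',len(Q),'z',np.median(Q[:,2]),'rect',cv2.minAreaRect((Q[:,:2]*1000).astype(np.float32)))
    # amber
    ma=(hsv[...,0]>12)&(hsv[...,0]<28)&(hsv[...,1]>180)
    ua,va=(281,193) if n=='scene0' else (328,287)
    print('amber',W[va,ua])
    b=(abs(W[...,2]-.03)<.03)&(W[...,0]<.9)
print(R.from_quat(arm.observe()['ee_rot']).as_matrix())
E
```

```text
scene0 cam [1.11029975 0.66153812 1.36832575]
103 [344.13592233 266.69902913] median [0.57834668 0.12314014 0.12270707] mean [0.57820035 0.12343726 0.1227924 ] minrect ((577.7033081054688, 122.69354248046875), (23.62688446044922, 32.612667083740234), 9.940235137939453)
hatch n 2600 z 0.11652734390358321 rect ((633.3886108398438, 130.59597778320312), (167.28561401367188, 127.95006561279297), 5.790567398071289)
amber [ 0.54349212 -0.16497066  0.10966347]
side0 cam [ 0.28710864 -0.99031261  0.85887372]
303956 [317.41805722 238.13774033] median [ 0.43319348 -0.06871508  0.00167044] mean [0.43146081 0.07295984 0.05117011] minrect ((1257.6556396484375, 465.8292236328125), (2882.26806640625, 2263.220703125), 12.342609405517578)
hatch n 12240 z -6.333140878307736e-05 rect ((412.6412353515625, -62.37272644042969), (399.3031005859375, 356.7314758300781), 72.98786163330078)
amber [ 0.53969691 -0.1764629   0.10733717]
[[-9.51480935e-01  3.07706701e-01 -7.84972878e-04]
 [ 3.07707625e-01  9.51479403e-01 -1.72146112e-03]
 [ 2.17180404e-04 -1.87947958e-03 -9.99998210e-01]]
```

Violet pad top is at about (0.578, 0.123, 0.123), with the case turned about 8°. I'll approach high with the gripper shut.

Emit:
step_arm --commands '[{"dp":[-2,-1.3,0],"dr":[0,0,0],"hand":-1},{"dp":[-4.2,-2.7,0],"dr":[0,0,0],"hand":-1},{"dp":[-4.2,-2.7,0],"dr":[0,0,0],"hand":-1},{"dp":[-4.2,-2.7,0],"dr":[0,0,0],"hand":-1},{"dp":[-4.2,-2.7,0],"dr":[0,0,0],"hand":-1}]'

```text
clock: 0.78
tool_pos: [0.3351, 0.4192, 0.2422]
ee_rot: [0.156, 0.988, -0.0, 0.0]
contact_force: [0.2, -0.4, 0.2]
grip_width: 0.0003
```

Emit:
step_arm --commands '[{"dp":[-4.2,-2.7,0],"dr":[0,0,0],"hand":-1},{"dp":[-4.2,-2.7,0],"dr":[0,0,0],"hand":-1},{"dp":[-4.2,-2.7,0],"dr":[0,0,0],"hand":-1},{"dp":[-4.2,-2.7,0],"dr":[0,0,0],"hand":-1},{"dp":[-4.2,-2.7,0],"dr":[0,0,0],"hand":-1}]'

```text
clock: 1.4
tool_pos: [0.4928, 0.226, 0.2422]
ee_rot: [0.156, 0.988, -0.0, 0.0]
contact_force: [0.4, 0.6, 0.7]
grip_width: 0.0
```

Emit:
step_arm --commands '[{"dp":[-4.2,-2.7,0],"dr":[0,0,0],"hand":-1},{"dp":[-4,-2.6,0],"dr":[0,0,0],"hand":-1},{"dp":[0,0,0],"dr":[0,0,-9],"hand":-1},{"dp":[0,0,0],"dr":[0,0,-9],"hand":-1},{"dp":[0,0,0],"dr":[0,0,-8],"hand":-1}]'

```text
clock: 2.02
tool_pos: [0.5535, 0.1513, 0.242]
ee_rot: [-0.072, 0.997, -0.0, -0.0]
contact_force: [-0.1, 0.2, 0.9]
grip_width: 0.0003
```

```bash
python3 - <<'E'
from h import *
from scipy.spatial.transform import Rotation as R
for n in ['scene','wrist']: grab(n,n+'1')
o=arm.observe();print(o['clock'],o['tool_pos'],o['contact_force'],o['grip_width']);M=R.from_quat(o['ee_rot']).as_matrix();print(M)
print(M.T@(np.array([.578,.123,.1437])-o['tool_pos'])*100)
c=np.load('wrist1.npz');W=world(c)
hsv=cv2.cvtColor(c['color'],cv2.COLOR_RGB2HSV)
m=(hsv[...,0]>125)&(hsv[...,0]<150)&(hsv[...,1]>110)&(W[...,2]>.1)
nl,l,st,ce=cv2.connectedComponentsWithStats(m.astype(np.uint8))
for i in range(1,nl):
  if st[i,4]>200:
    P=W[l==i];print(st[i],ce[i],np.median(P,0),cv2.minAreaRect((P[:,:2]*1000).astype(np.float32)))
E
```

```text
2.125 [0.55351913 0.15170535 0.24205571] [ 0.93545179 -0.4745923  -0.52908951] -1.5745625780001784e-05
[[-9.90236527e-01 -1.39395982e-01 -6.17564117e-04]
 [-1.39395618e-01  9.90236589e-01 -5.99063845e-04]
 [ 6.95041678e-04 -5.07129170e-04 -9.99999630e-01]]
[-2.03088128 -3.17877454  9.83577468]
[ 258  237   45   33 1338] [279.61733931 253.15695067] [0.5771224  0.12268232 0.12161714] ((577.5294189453125, 122.7501220703125), (25.420194625854492, 34.543216705322266), 4.988420486450195)
```

View pics/wrist1.png

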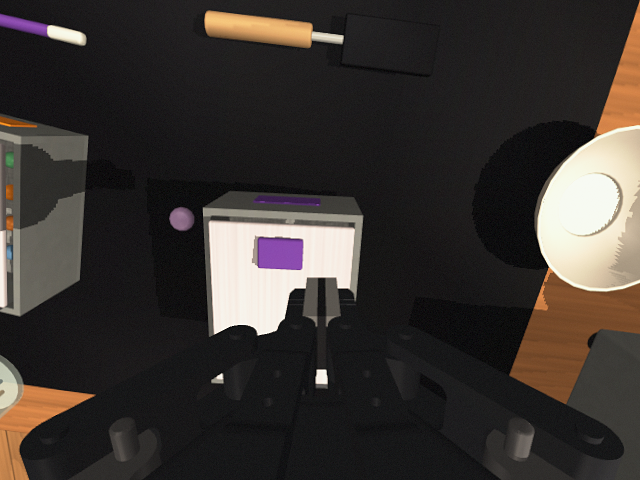

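View pics/scene1.png

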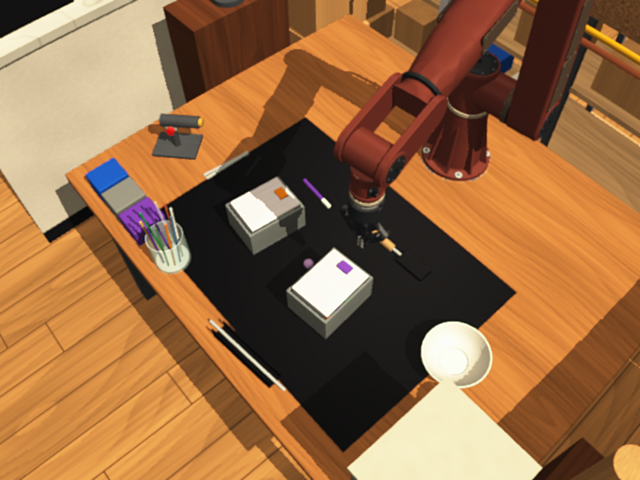

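```bash
python3 - <<'E'
from h import *
c=np.load('wrist1.npz')
print('cam',-c['R'].T@c['t']); print(c['R'])
f=240/np.tan(np.radians(float(c['vfov']))/2);K=np.array([[f,0,c['cx']],[0,f,c['cy']],[0,0,1]],float)
pts=np.array([[.5535,.1517,.242],[.5535,.1517,.231],[.5775,.1227,.1225]])
print(cv2.projectPoints(pts,cv2.Rodrigues(c['R'])[0],c['t'],K,np.array([float(c['k1']),0,0,0]))[0])
W=world(c);print(W[282,322],W[300,310],W[300,335],W[253,280])
E
```

```text
cam [0.48370346 0.14204865 0.37362462]
[[-0.14710827  0.98911988 -0.00101233]
 [ 0.9492956   0.1414727   0.28075493]
 [ 0.2778435   0.04034037 -0.95977896]]
[[[319.78013751 305.10744818]]

 [[319.89602441 293.62404433]]

 [[279.42533714 253.96344413]]]
[0.54365209 0.15119643 0.23979079] [0.54449135 0.1466575  0.25597702] [0.5422482  0.15591937 0.25762495] [0.57691738 0.12299808 0.12174614]
```

The wrist view and the calibration agree: the pad is at (280,253) and the shut fingertips project to (320,294). Next I move over the pad and down to about 8 mm above it.

Emit:
step_arm --commands '[{"dp":[-1,-1.6,0],"dr":[0,0,0],"hand":-1},{"dp":[-1,-1.6,0],"dr":[0,0,0],"hand":-1},{"dp":[0,0,4],"dr":[0,0,0],"hand":-1},{"dp":[0,0,4],"dr":[0,0,0],"hand":-1},{"dp":[0,0,2],"dr":[0,0,0],"hand":-1}]'

```text
clock: 2.75
tool_pos: [0.5773, 0.1228, 0.1395]
ee_rot: [-0.07, 0.998, -0.0, -0.002]
contact_force: [-0.3, 0.0, 0.3]
grip_width: 0.0
```

```bash
python3 - <<'E'
from h import *
for n in ['side','wrist']: grab(n,n+'2')
o=arm.observe();print(o['clock'],o['tool_pos'],o['contact_force'])
a=cv2.imread('pics/side2.png')[130:290,240:440];cv2.imwrite('pics/side2c.png',cv2.resize(a,None,fx=3.5,fy=3.5,interpolation=cv2.INTER_CUBIC))
E
```

```text
2.85 [0.57660257 0.12318436 0.1393051 ] [ 0.52599745  0.18676182 -0.8632519 ]
```

View pics/side2c.png

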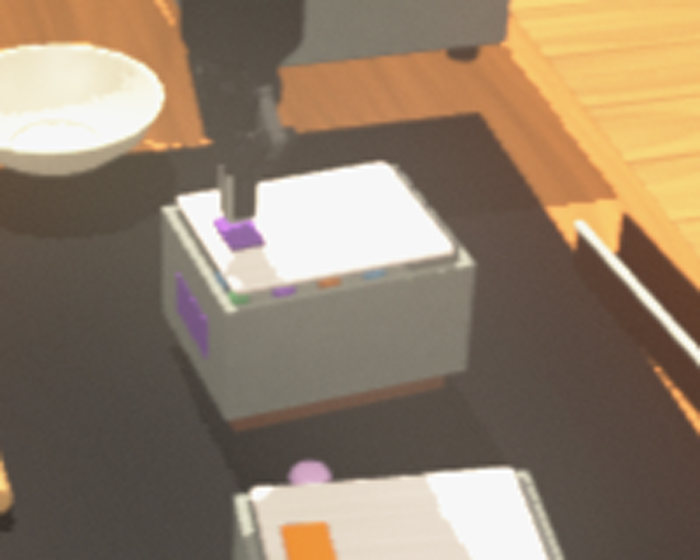

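View pics/wrist2.png

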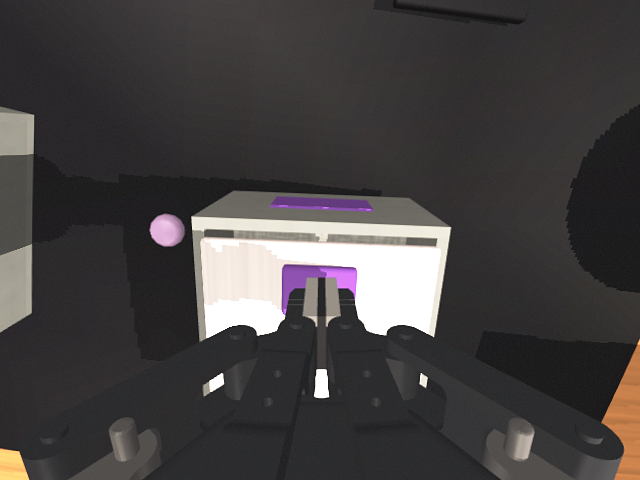

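The fingertips at wrist (320,285) are over the violet pad, whose visible part spans (282..356, 265..310). The tips are about 6 mm above it. I'll press slowly at 16 mm/s.

Emit:
step_arm --commands '[{"dp":[0,0,0.2],"dr":[0,0,0],"hand":-1},{"dp":[0,0,0.2],"dr":[0,0,0],"hand":-1},{"dp":[0,0,0.2],"dr":[0,0,0],"hand":-1},{"dp":[0,0,0.2],"dr":[0,0,0],"hand":-1},{"dp":[0,0,0.2],"dr":[0,0,0],"hand":-1}]'

```text
clock: 3.48
tool_pos: [0.5783, 0.1242, 0.1325]
ee_rot: [-0.071, 0.998, -0.0, 0.0]
contact_force: [-0.8, -0.6, 2.4]
grip_width: 0.0003
```

Emit:
step_arm --commands '[{"dp":[0,0,0.2],"dr":[0,0,0],"hand":-1},{"dp":[0,0,0.2],"dr":[0,0,0],"hand":-1},{"dp":[0,0,0.1],"dr":[0,0,0],"hand":-1}]'

```text
clock: 3.85
tool_pos: [0.578, 0.1241, 0.1272]
ee_rot: [-0.07, 0.998, 0.0, -0.0]
contact_force: [-1.8, -0.3, 1.7]
grip_width: -0.0001
```

Emit:
step_arm --commands '[{"dp":[0,0,0.15],"dr":[0,0,0],"hand":-1},{"dp":[0,0,0.15],"dr":[0,0,0],"hand":-1},{"dp":[0,0,0],"dr":[0,0,0],"hand":-1}]'

```text
clock: 4.22
tool_pos: [0.578, 0.1241, 0.124]
ee_rot: [-0.07, 0.998, 0.0, -0.0]
contact_force: [-0.8, 0.3, 1.9]
grip_width: 0.0001
```

```bash
python3 - <<'E'
from h import *
o=arm.observe();print(o['clock'],o['tool_pos'],o['contact_force'])
c=grab('wrist','wrist3');W=world(c)
hsv=cv2.cvtColor(c['color'],cv2.COLOR_RGB2HSV)
m=(hsv[...,0]>125)&(hsv[...,0]<150)&(hsv[...,1]>110)&(W[...,2]>.09)
print(np.median(W[m],0),m.sum())
c=np.load('wrist2.npz');W=world(c)
hsv=cv2.cvtColor(c['color'],cv2.COLOR_RGB2HSV)
m=(hsv[...,0]>125)&(hsv[...,0]<150)&(hsv[...,1]>110)&(W[...,2]>.09)
print(np.median(W[m],0),m.sum())
E
```

```text
4.225 [0.57801771 0.12414333 0.12402294] [-0.83424238  0.31165167  1.90290984]
[0.56969826 0.11581521 0.11179323] 1768
[0.56908952 0.11662928 0.12153421] 1499
```

The wrist depth shows the pad about 9.7 mm down, which is -0.076 rad. I'll press 1 mm more for margin, then lift clear.

Emit:
step_arm --commands '[{"dp":[0,0,0.1],"dr":[0,0,0],"hand":-1},{"dp":[0,0,0],"dr":[0,0,0],"hand":-1},{"dp":[0,0,-2.5],"dr":[0,0,0],"hand":-1},{"dp":[1,0,-5],"dr":[0,0,0],"hand":-1},{"dp":[3,0,-5],"dr":[0,0,0],"hand":-1}]'

```text
clock: 4.9
tool_pos: [0.5394, 0.1182, 0.2493]
ee_rot: [-0.07, 0.998, -0.0, 0.001]
contact_force: [0.2, 0.5, -0.6]
grip_width: 0.0
```

Emit:
step_arm --commands '[{"dp":[4,0,-4],"dr":[0,0,0],"hand":-1},{"dp":[4,0,-2],"dr":[0,0,0],"hand":-1},{"dp":[0,0,0],"dr":[0,0,0],"hand":-1},{"dp":[0,0,0],"dr":[0,0,0],"hand":-1},{"dp":[0,0,0],"dr":[0,0,0],"hand":-1}]'

```text
clock: 5.52
tool_pos: [0.4597, 0.1072, 0.307]
ee_rot: [-0.07, 0.998, -0.0, -0.001]
contact_force: [-0.0, 0.4, -0.4]
grip_width: -0.0001
```

Emit:
step_arm --commands '[{"dp":[0,0,0],"dr":[0,0,0],"hand":-1},{"dp":[0,0,0],"dr":[0,0,0],"hand":-1},{"dp":[0,0,0],"dr":[0,0,0],"hand":-1},{"dp":[0,0,0],"dr":[0,0,0],"hand":-1},{"dp":[0,0,0],"dr":[0,0,0],"hand":-1}]'

```text
clock: 6.15
tool_pos: [0.4594, 0.1072, 0.3083]
ee_rot: [-0.07, 0.998, 0.0, 0.0]
contact_force: [-0.1, -0.1, -0.1]
grip_width: 0.0003
```

```bash
python3 - <<'E'
from h import *
for n in ['side','wrist','scene']: c=grab(n,n+'4')
o=arm.observe();print(o['clock'],o['tool_pos'],o['contact_force'])
for n in ['scene4','wrist4']:
  c=np.load(n+'.npz');W=world(c);hsv=cv2.cvtColor(c['color'],cv2.COLOR_RGB2HSV)
  m=(hsv[...,0]>125)&(hsv[...,0]<150)&(hsv[...,1]>110)&(W[...,2]>.1)&(W[...,2]<.25)&(np.hypot(W[...,0]-.59,W[...,1]-.125)<.08)
  print(n,m.sum(),np.median(W[m],0))
E
```

```text
6.3 [0.45942824 0.1072453  0.3084059 ] [-0.28736286  0.22820011 -0.27649838]
scene4 128 [0.60309997 0.12598586 0.19195389]
wrist4 158 [0.59610428 0.12803294 0.19511771]
```

View pics/side4.png

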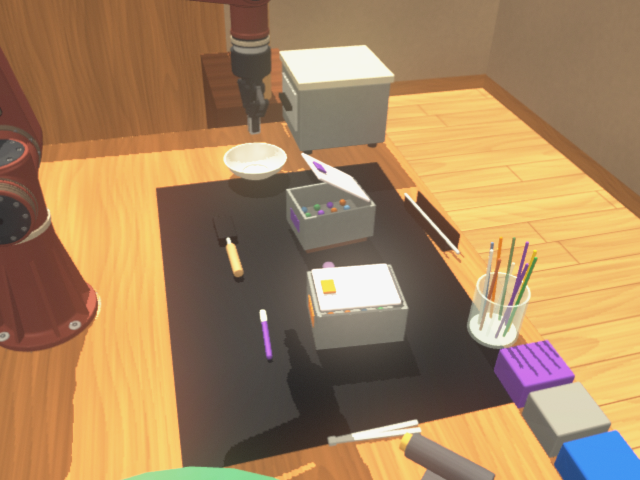

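The violet hatch has popped up (side view, around (335,175)). The pad rose about 70 mm, which puts it near the 0.6 rad stop. The amber hatch is shut and the loose things look unmoved. Now I wait and watch.

Emit:
step_arm --commands '[{"dp":[0,0,0],"hand":-1,"dr":[0,0,0]},{"dp":[0,0,0],"hand":-1,"dr":[0,0,0]},{"dp":[0,0,0],"hand":-1,"dr":[0,0,0]},{"dp":[0,0,0],"hand":-1,"dr":[0,0,0]},{"dp":[0,0,0],"hand":-1,"dr":[0,0,0]}]'

```text
clock: 6.92
tool_pos: [0.4594, 0.1072, 0.3083]
ee_rot: [-0.07, 0.998, -0.0, 0.0]
contact_force: [0.1, -0.2, -0.7]
grip_width: -0.0003
```

Emit:
step_arm --commands '[{"dp":[0,0,0],"hand":-1,"dr":[0,0,0]},{"dp":[0,0,0],"hand":-1,"dr":[0,0,0]},{"dp":[0,0,0],"hand":-1,"dr":[0,0,0]},{"dp":[0,0,0],"hand":-1,"dr":[0,0,0]},{"dp":[0,0,0],"hand":-1,"dr":[0,0,0]}]'

```text
clock: 7.55
tool_pos: [0.4594, 0.1073, 0.3083]
ee_rot: [-0.07, 0.998, 0.0, 0.0]
contact_force: [0.4, -0.1, -0.2]
grip_width: 0.0005
```

Emit:
step_arm --commands '[{"dp":[0,0,0],"hand":-1,"dr":[0,0,0]},{"dp":[0,0,0],"hand":-1,"dr":[0,0,0]},{"dp":[0,0,0],"hand":-1,"dr":[0,0,0]},{"dp":[0,0,0],"hand":-1,"dr":[0,0,0]},{"dp":[0,0,0],"hand":-1,"dr":[0,0,0]}]'

```text
clock: 8.18
tool_pos: [0.4594, 0.1072, 0.3083]
ee_rot: [-0.07, 0.998, -0.0, 0.0]
contact_force: [-0.4, 0.3, -0.1]
grip_width: 0.0004
```

Emit:
step_arm --commands '[{"dp":[0,0,0],"hand":-1,"dr":[0,0,0]},{"dp":[0,0,0],"hand":-1,"dr":[0,0,0]},{"dp":[0,0,0],"hand":-1,"dr":[0,0,0]},{"dp":[0,0,0],"hand":-1,"dr":[0,0,0]},{"dp":[0,0,0],"hand":-1,"dr":[0,0,0]}]'

```text
clock: 8.8
tool_pos: [0.4594, 0.1072, 0.3083]
ee_rot: [-0.07, 0.998, 0.0, -0.0]
contact_force: [-0.9, 0.1, 0.1]
grip_width: -0.0002
```

```bash
python3 - <<'E'
from h import *
for n in ['side','scene']: c=grab(n,n+'5')
o=arm.observe();print(o['clock'],o['tool_pos'],o['contact_force'])
c=np.load('scene5.npz');W=world(c);hsv=cv2.cvtColor(c['color'],cv2.COLOR_RGB2HSV)
m=(hsv[...,0]>125)&(hsv[...,0]<150)&(hsv[...,1]>110)&(W[...,2]>.1)&(W[...,2]<.25)&(np.hypot(W[...,0]-.59,W[...,1]-.125)<.08)
P=np.median(W[m],0);print(m.sum(),P,'angle',np.arcsin((P[2]-.1225)/.128))
print('amber',W[193,281], world(np.load('scene0.npz'))[193,281])
d=cv2.absdiff(cv2.imread('pics/side0.png'),cv2.imread('pics/side5.png')).max(2)
cv2.imwrite('pics/diff5.png',d)
E
```

```text
8.9 [0.45942416 0.10725381 0.30833191] [ 0.59916518 -0.0144965  -0.57674689]
129 [0.60320727 0.12565727 0.19220107] angle 0.5758401359145607
amber [ 0.54517274 -0.16252001  0.11339548] [ 0.54349212 -0.16497066  0.10966347]
```

View pics/diff5.png

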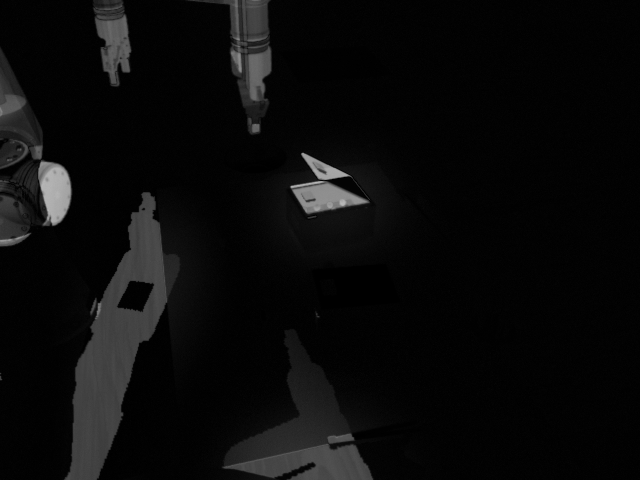

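View pics/scene5.png

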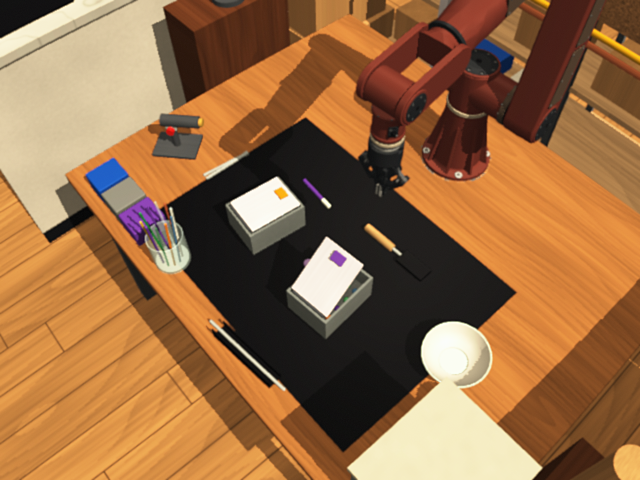

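The difference image shows changes only at the arm, its shadow and the violet hatch at (335,180). In the scene view the violet pad is raised at (338,258), and the hatch has stayed up for over 2.5 s. I'm handing in.

```bash
python3 -c "
from plant import arm
print(arm.finish_job())"
```

```text
the job is handed in; nothing more can be done
None
```

The violet hatch is open and the job is handed in; no verdict was reported. With the gripper shut, I pressed the violet pad once, at about 16 mm/s. Its depth read about 9.7 mm down (about -0.076 rad, with roughly 2 N on the wrist) before a last 1 mm of press. I then lifted away up and towards the robot, and the hatch popped up.

**Violet hatch:** my last check put it at about 0.58 rad. The pad was at the same height (within 0.3 mm) in pictures 2.6 s apart, with the hand well clear and no contact force beyond sensor noise.

**Amber hatch and loose things:** the amber hatch looks shut and nothing else appears to have moved. The start and end side pictures differ only at the arm, its shadow and the violet hatch.

**One disagreement:** a single-pixel depth reading on the amber pad differed by 4 mm between the start and end pictures. I put this down to depth noise because the side pictures show no change there, but I did not measure it again.

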